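# Close the leak-test pot with its winged screw cap

## Robot

A 6-joint arm with a two-finger parallel gripper is mounted at the origin on a cart in front of the work surface, level with it; the furniture and walls round the work are solid. World frame = base frame: x ahead of the robot, y to its left, z up, the work surface at z = 0. Lengths are in mm, angles in rad, forces in N, time in s.
With the tool pointing down it reaches from about 275 to 850 mm from the base axis. Payload 19 kg.
Tool frame: the origin (TCP) lies midway between the tips of the shut fingers; the grasp point (between the pads) lies 19 mm behind it (hold_point_z is the distance from the TCP to the grasp point, in mm); z points along the fingers, y is the line along which they close (so a half turn about z gives the same grasp; the last joint's range is limited). The gripper opens to 85 mm and grips with 20 to 120 N. Pads are 22 mm wide; open, the fingers measure 114 mm over their backs; the gripper's body (76 mm by 85 mm) begins 54 mm behind the grasp point. The pads swing forward as they close: fully open they stand 13 mm farther back than shut.
Start: joints at [1.089, 0.15, 1.437, -0, 1.554, -0.134], TCP at [195.98, 540.539, 231.267] pointing down, gripper open.
Joint ranges: [-2.8, 2.8], [-0.68, 2.1], [0.12, 2.68], [-1.39, 4.53], [0.16, 2.79], [-2.81, 2.81]. Speed limits (rad/s): [1.89, 1.89, 2.22, 3.01, 3.01, 3.01].

## Interface

Orientations are given as a unit quaternion [x, y, z, w].
In Python, from workcell import read_state, camera, camera_params, finish_job, hold_point_z gives the robot as it stands.
- The arm moves only by the tool play_rows, never from a script. Its argument "steps" is a list of rows, each a list of 3 entries, a list of its own where there are three numbers: the shift along the tool's x, y, z each as a share of 300 mm, from -1 to 1, then the turn about the tool's z as a share of 180 degrees, from -1 to 1, then the opening, from 0 (shut) to 1 (fully open). A call has 1 to 12 rows; each row is the pose to reach, as a shift and turn from the pose commanded when the call began, along the tool's axes at that moment, turning the shorter way round; what a row does not reach only later rows make up. A row lasts 1/10 s, in which the tool goes at most 50 mm and 8.59 degrees, less where a joint would pass 70% of its speed; a pose out of reach is approached as far as the arm can. A call with a number of a shift or a turn outside -1 to 1 is refused whole. A call with a gripper value outside its range is refused whole. The fingers move at their own pace and stop on an object; "squeeze" is the grip in N (left out, the last holds). Time passes only in rows, so rows that repeat a pose let the fingers close. It gives the time, the measured TCP pose, the force, the opening and the grip force at its end, in the units of the state.
- read_state(): the state, without advancing time (a new reading comes with each control period).
- camera(name): name is "scene" or "side" or "wrist"; returns the picture (400x640x3 uint8, red, green, blue); there is no depth.
- camera_params(name): a dict with "intrinsics" (3x3 intrinsics, pixels), "eye" and "attitude" of the camera in the world. Camera axes: x right, y up, looking along -z (the intrinsics and any distortion apply to the point x, -y, -z); pixel columns grow to the right and rows downward; lengths in mm; the calibration is good to about 2 mm. The wrist camera is an equidistant fisheye: a pixel r from the principal point sees the ray r / f radians off the axis. A picture is of the moment at which its call begins: read the wrist's pose just before it. camera_params takes no time and is no camera call; for the wrist camera it gives the pose at the moment of the call.
- finish_job(): hands the job in; it is judged then, once.
The state is a dict: "t": time; "joint_pos": joint angles; "joint_velocities": joint speeds; "joint_efforts": joint torques, N m; "eef_pos": TCP position; "tcp_rot": TCP orientation; "ft_force": force on the tool from outside, world axes, zero at the start; "wrist_torque": the same for the moment, N m; "finger_gap": finger opening in mm; "finger_force": force on a finger pad.
Only numpy, scipy, OpenCV 4.12 (cv2) and the standard library are available. Lean on these libraries where they do the work, as an engineer would, in place of code of your own. Each camera call takes 0.05 s, during which the arm holds its last target. There are 200 camera calls.

## Task

Set the red-winged metal cap level on the threaded neck of the leak-test pot. Bearing down only lightly, turn it backwards (anticlockwise seen from above) until you feel it drop with a click, by almost a centimetre, at the thread start, then screw it clockwise until it is fully home at its stop, and let go. Do not force the thread, and leave the vial, the bush and the loupe beside it where they are.

Things in the scene. Friction and masses are not known exactly. Their poses are not given: they have to be found in the camera images.
- cap_center (a point): Loose round silver cap, 62 mm diameter, 25 mm high, with an upright red wing across its top (52 long, 12 thick, 30 high; whole cap 55 mm high), 0.19 to 0.26 kg, standing on its open rim on the bench. Point: on its axis, half-way up, 27.5 mm above the rim. z up; x along the wing's length, y across its thickness.
- cap: The cap again; origin mid of its open rim. Inside it is 55 mm wide, ceiling 20 mm above the rim, with four round lugs at 0, 90, 180 and 270 degrees from its x axis, 4 mm thick pins, undersides 2 mm above the rim, tips at 21.2 mm radius (1.2 mm play on the neck); hidden from above.
- neck_top (a point): Middle of the top of the pot's steel neck, 81 mm above the bench, z up. The core is 40 mm wide; four thread ridges reach 52 mm diameter, 90 degrees apart. The neck is set in the pot at a different, unknown angle each time: no orientation given here tells where the starts are. A black sprung seal disc (24 mm wide) stands 5 mm proud of this point.
- thread_low (a point): Point on the neck's axis, 62 mm above the bench: the cap's rim when home. Just set on, lugs on the ridges, the rim is 69 to 75 mm up; clockwise it jams on the stops (4 mm proud). Anticlockwise it may first slip 4 mm off the stops' tops, climbs to 74 and within 80 degrees drops 9 mm onto the seal, rim at 65 (at times it is there at once). Up to 17 degrees further are back stops.
- seal (a joint): Travel of the seal disc (m): 0 free, -0.001 with the cap resting on it at the thread start, -0.004 when home. Spring 2.5 N per mm. From the click 58 to 75 degrees clockwise, at 0.1 to 0.35 N m, draw the cap 3 mm down to its stops; it is snug at about 0.4 N m there, and more than about 0.7 N m forces any of the stops. A downward push of 2 to 5 N is plenty throughout.
- pot: Leak-test pot: squat aluminium vessel fixed on the bench, foot 106 mm diameter, brass port; origin under its centre. Its body is 60 mm high, then the neck with a right-hand thread of four starts. From above each ridge runs 58 degrees clockwise from its start, falls 5 mm in the first 45, is level in the last 13 and ends in a stop 5 degrees wide; then a 27 degree gap to the next start.
- vial: Bystander: orange and white screw-top vial, 26 mm diameter, 52 mm tall, standing near the pot; origin under its centre.
- bush: Bystander: small grey turned bush, 24 mm diameter, 22 mm tall, standing near the pot; origin under its centre.
- loupe: Bystander: folding black loupe, 34x44x21 mm, lying on the robot's side of the pot; origin under its centre.

How it is judged (in metres and radians):
On the way:
1. the cap is set level on the neck, not yet screwed down (horizontal distance between cap and thread_low below 0.004 m and angle between cap's own z axis and vertical below 0.12 rad and z of cap in the frame of thread_low between 0.0018 and 0.0145 m and contact force between cap and pot above 0.3 N), for 0.1 s.
At the end, for the whole second after the job is handed in: The cap stays on the neck by its thread, fully home: its rim within 1 mm of the home height (62 mm above the bench), on the neck's axis within 2.5 mm, level within 3 degrees, the seal pressed down by more than 3 mm, the cap at rest and released (horizontal distance between cap and thread_low below 0.0025 m and angle between cap's own z axis and vertical below 0.05 rad and z of cap in the frame of thread_low below 0.001 m and value of joint seal below -0.003 m and angular speed of cap below 0.1 rad/s and linear speed of cap below 0.02 m/s); the robot touches nothing.
It fails at once if the thread is forced: the cap loads the neck with more than 50 N in all (contact force between cap and pot above 50 N).
It fails at once if the vial is moved more than 15 mm (distance of vial from where it was at the start of the episode above 0.015 m).
It fails at once if the bush is moved more than 15 mm (distance of bush from where it was at the start of the episode above 0.015 m).
It fails at once if the loupe is moved more than 15 mm (distance of loupe from where it was at the start of the episode above 0.015 m).
It also fails if it takes over 72 s, if anything falls off the work surface, if the arm or the gripper's body presses on something with over 40 N, if the wrist force passes 120 N, or if a joint passes its speed limit or range.

## Working session

There is one attempt and no reset: what is moved stays moved. The work goes in short steps, Python scripts to look and compute and a tool call to move; the robot and the scene stay as the last step left them, time stands still between calls to the robot, and variables do not carry over. Pictures are saved under pics/ and viewed, at most 10 in all, crops included, and the job is handed in when it is done.

Besides the shell and the picture viewer there is one more tool, called after "Emit:" by a JSON object that holds its "name" and its "arguments", one argument or row to a line. play_rows: Moves the arm, as the interface text tells. Its arguments: {"type":"object","properties":{"steps":{"type":"array"},"squeeze":{"type":"number"}},"required":["steps"]}

```bash
mkdir -p pics; python3 - <<'E'
from workcell import *
import cv2,numpy as np
s=read_state();print({k:np.round(v,3).tolist() for k,v in s.items()},hold_point_z)
for n in("scene","side","wrist"):
    p=camera_params(n);print(n,{k:np.round(v,4).tolist() if not isinstance(v,str) else v for k,v in p.items()})
    cv2.imwrite(f"pics/{n}0.png",cv2.cvtColor(camera(n),cv2.COLOR_RGB2BGR))
a=[cv2.imread(f"pics/{n}0.png") for n in("scene","side")]
E
```

```text
{'t': 0.0, 'joint_pos': [1.089, 0.151, 1.438, 0.0, 1.554, -0.134], 'joint_velocities': [-0.0, 0.002, -0.0, -0.0, 0.001, 0.001], 'joint_efforts': [-0.002, -71.307, -57.087, -0.0, 0.009, -0.0], 'eef_pos': [195.874, 540.353, 230.7], 'tcp_rot': [0.173, 0.985, -0.001, -0.0], 'ft_force': [0.021, -0.909, -0.295], 'wrist_torque': [0.008, 0.01, 0.017], 'finger_force': 0.0, 'finger_gap': 85.49} 18.700000000000003
scene {'intrinsics': [[415.56, 0.0, 316.0926], [0.0, 415.56, 193.7565], [0.0, 0.0, 1.0]], 'eye': [-141.1963, -395.3751, 719.678], 'attitude': [0.3776, -0.2013, -0.4291, 0.7955]}
side {'intrinsics': [[427.7486, 0.0, 321.3599], [0.0, 427.7486, 203.1198], [0.0, 0.0, 1.0]], 'eye': [492.3121, 691.7989, 966.7537], 'attitude': [-0.0132, 0.3164, 0.9484, -0.0163]}
wrist {'intrinsics': [[309.7069, 0.0, 325.0209], [0.0, 309.7069, 203.8192], [0.0, 0.0, 1.0]], 'eye': [118.996, 568.6535, 372.6502], 'attitude': [-0.1335, -0.0928, 0.5666, 0.8078]}
```

View pics/scene0.png

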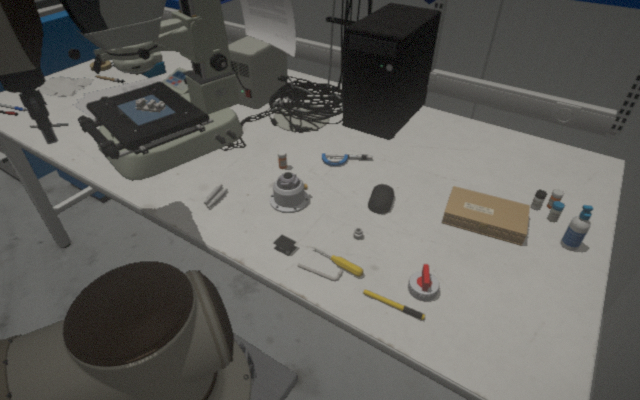

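View pics/wrist0.png

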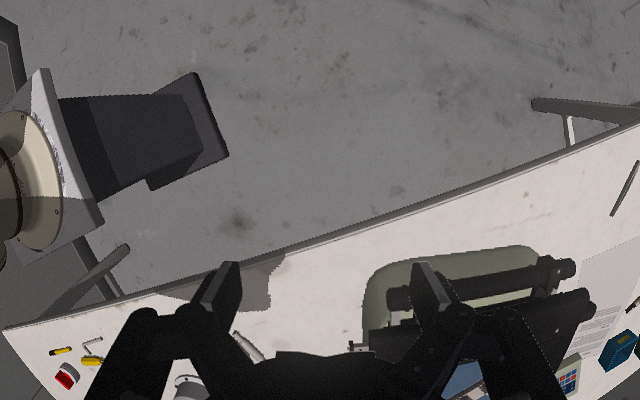

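View pics/side0.png

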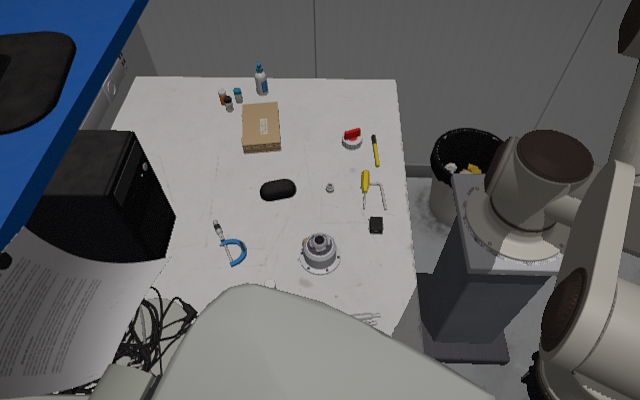

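```bash
cat > h.py <<'E'
from workcell import *
import cv2,numpy as np
from scipy.spatial.transform import Rotation as R
def ray(n,u,v,p=None):
    p=p or camera_params(n);K=np.array(p["intrinsics"])
    x,y=(u-K[0,2])/K[0,0],(v-K[1,2])/K[1,1]
    if n=="wrist":
        r=np.hypot(x,y);k=np.sin(r)/max(r,1e-9);d=np.array([x*k,-y*k,-np.cos(r)])
    else: d=np.array([x,-y,-1.])
    return np.array(p["eye"]),R.from_quat(p["attitude"]).apply(d)
def on_z(n,u,v,z,p=None):
    e,d=ray(n,u,v,p);return (e+d*(z-e[2])/d[2])
def proj(n,X,p=None):
    p=p or camera_params(n);K=np.array(p["intrinsics"])
    q=R.from_quat(p["attitude"]).inv().apply(np.array(X)-p["eye"]);q=q*[1,-1,-1]
    if n=="wrist":
        th=np.arctan2(np.hypot(q[0],q[1]),q[2]);m=q[:2]/np.hypot(q[0],q[1])*th
    else: m=q[:2]/q[2]
    return m*[K[0,0],K[1,1]]+K[:2,2]
E
python3 - <<'E'
from h import *
for n,u,v,z,l in [("scene",289,190,60,"pot"),("side",320,250,60,"pot"),("scene",424,286,15,"cap"),("side",352,141,15,"cap"),("scene",358,234,11,"bush"),("scene",285,244,10,"loupe"),("scene",282,160,26,"vial"),("side",330,188,11,"bush"),("side",376,226,10,"loupe")]:
    print(l,n,on_z(n,u,v,z).round(0))
a=cv2.imread("pics/scene0.png");b=cv2.imread("pics/side0.png")
f=lambda i,x,y:cv2.resize(i[y:y+58,x:x+78],None,fx=5,fy=5,interpolation=cv2.INTER_CUBIC)
cv2.imwrite("pics/c1.png",np.vstack([np.hstack([f(a,385,250),f(a,250,155)]),np.hstack([f(b,313,108),f(b,281,222)])]))
E
```

```text
pot scene [504. 116.  60.]
pot side [530. 155.  60.]
cap scene [ 444. -278.   15.]
cap side [ 448. -267.   15.]
bush scene [507. -85.  11.]
loupe scene [385.  42.  10.]
vial scene [639. 242.  26.]
bush side [512. -80.  11.]
loupe side [385.  47.  10.]
```

View pics/c1.png

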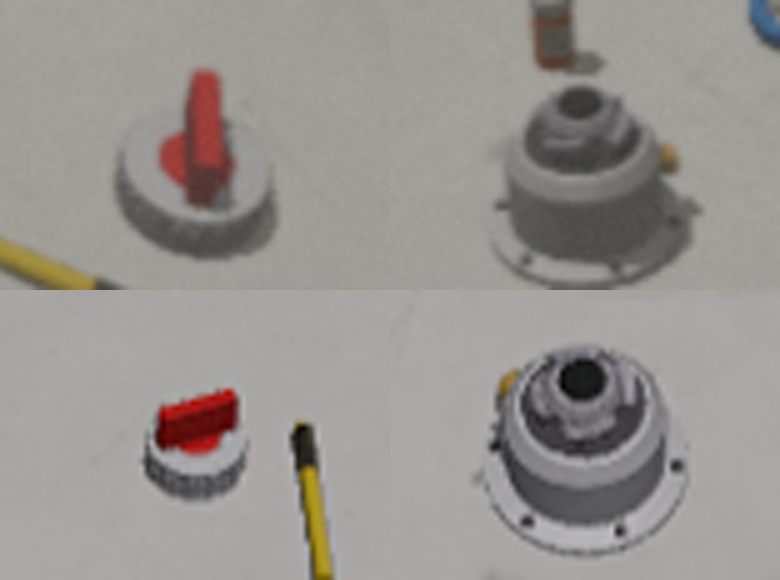

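```bash
python3 - <<'E'
from h import *
S=lambda x,y:("scene",385+x/5,250+y/5)
D=lambda x,y:("side",313+x/5,108+(y-290)/5)
print("seal",on_z("scene",288,175.4,86).round(1),on_z("side",319.4,239.6,86).round(1))
print("foot side",on_z("side",281+(586-390)/5,222+(465-290)/5,0))
for l,p,z in [("wingtop",S(206,105),55),("wing far",S(205,72),55),("near",S(207,138),55),("disc",S(196,165),25),("wingtop",D(197,403),55),("L",D(158,411),55),("R",D(237,396),55),("disc",D(196,447),25)]:
    print(l,p[0],on_z(*p,z).round(1))
E
```

```text
seal [525.4 132.8  86. ] [531.8 141.7  86. ]
foot side [531.32578814 140.7086826    0.        ]
wingtop scene [ 449.2 -273.9   55. ]
wing far scene [ 465.8 -266.9   55. ]
near scene [ 433.2 -280.8   55. ]
disc scene [ 443.1 -277.2   25. ]
wingtop side [ 448.9 -271.1   55. ]
L side [ 472.7 -263.6   55. ]
R side [ 424.5 -277.9   55. ]
disc side [ 448.3 -263.8   25. ]
```

Emit:
{"name": "play_rows", "arguments": {
  "steps": [
    [[-0.19,-0.25,0],0,1],
    [[-0.38,-0.5,0],0,1],
    [[-0.57,-0.75,0],0,1],
    [[-0.57,-0.75,0],0,1],
    [[-0.57,-0.75,0],0,1],
    [[-0.57,-0.75,0],0,1]
  ]
}}

```text
t: 0.75
eef_pos: [280.2, 268.3, 231.2]
tcp_rot: [0.173, 0.985, -0.0, 0.0]
ft_force: [0.2, 0.7, 0.7]
finger_gap: 85.5
finger_force: 0.0
```

Emit:
{"name": "play_rows", "arguments": {
  "steps": [
    [[-0.19,-0.25,0],0,1],
    [[-0.38,-0.5,0],0,1],
    [[-0.57,-0.75,0],0,1],
    [[-0.57,-0.75,0],0,1],
    [[-0.57,-0.75,0],0,1],
    [[-0.57,-0.75,0],0,1]
  ]
}}

```text
t: 1.35
eef_pos: [364.1, -1.1, 231.5]
tcp_rot: [0.173, 0.985, -0.0, 0.0]
ft_force: [1.3, 1.1, 0.6]
finger_gap: 85.3
finger_force: 0.0
```

Emit:
{"name": "play_rows", "arguments": {
  "steps": [
    [[-0.57,-0.75,0],0.79,1],
    [[-0.57,-0.75,0],0.79,1],
    [[-0.57,-0.75,0],0.79,1],
    [[-0.57,-0.75,0.1],0.79,1],
    [[-0.57,-0.75,0.2],0.79,1],
    [[-0.57,-0.75,0.2],0.79,1],
    [[-0.57,-0.75,0.2],0.79,1],
    [[-0.57,-0.75,0.2],0.79,1],
    [[-0.57,-0.75,0.2],0.79,1],
    [[-0.57,-0.75,0.2],0.79,1],
    [[-0.57,-0.75,0.2],0.79,1],
    [[-0.57,-0.75,0.2],0.79,1]
  ]
}}

```text
t: 2.55
eef_pos: [448.1, -268.8, 171.1]
tcp_rot: [0.881, 0.474, -0.0, -0.0]
ft_force: [-0.6, 0.3, 1.0]
finger_gap: 85.2
finger_force: 0.0
```

Emit:
{"name": "play_rows", "arguments": {
  "steps": [
    [[0,0,0],0.214,1],
    [[0,0,0],0.214,1],
    [[0,0,0],0.214,1],
    [[0,0,0],0.214,1],
    [[0,0,0],0.214,1],
    [[0,0,0],0.214,1],
    [[0,0,0],0.214,1]
  ]
}}

```text
t: 3.25
eef_pos: [448.1, -268.8, 171.2]
tcp_rot: [0.987, 0.161, -0.0, -0.0]
ft_force: [1.3, -0.2, -0.3]
finger_gap: 85.9
finger_force: 0.0
```

```bash
python3 - <<'E'
from h import *
s=read_state();print(s["eef_pos"],s["tcp_rot"],s["joint_pos"],s["ft_force"])
p=camera_params("wrist");im=camera("wrist");cv2.imwrite("pics/w1.png",cv2.cvtColor(im,cv2.COLOR_RGB2BGR))
import json;json.dump({k:np.array(v).tolist() for k,v in p.items()},open("w1.json","w"))
print(proj("wrist",[448,-271,55]))
E
```

```text
[ 448.14858889 -268.83908828  171.21121389] [ 9.86896082e-01  1.61357078e-01 -1.15435961e-04 -5.97690872e-05] [-6.87769843e-01  6.99746154e-02  1.64869387e+00 -9.55559285e-05
  1.42316636e+00  5.58909357e-01] [ 1.31042546 -0.20518252 -0.25994437]
[326.90991393 200.17015219]
```

View pics/w1.png

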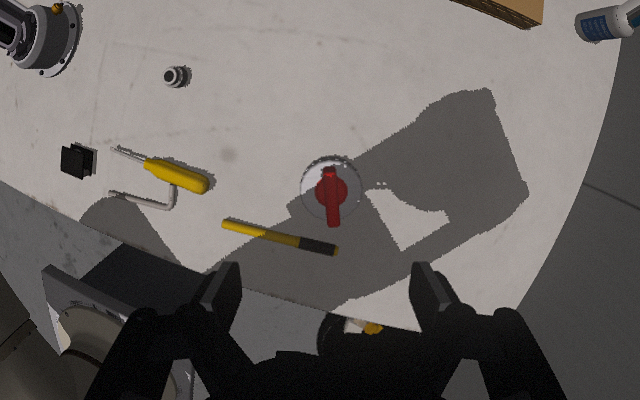

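```bash
python3 - <<'E'
from h import *
import json
p=json.load(open("w1.json"))
im=cv2.imread("pics/w1.png")
def box(c,th):
    a=np.radians(th);X=np.array([np.cos(a),np.sin(a)]);Y=np.array([-X[1],X[0]])
    return [np.r_[np.array(c)+sx*26*X+sy*6*Y,55] for sx,sy in((1,1),(1,-1),(-1,-1),(-1,1))]
f=cv2.resize(im[145:245,280:380],None,fx=6,fy=6,interpolation=cv2.INTER_CUBIC)
q=np.array([(proj("wrist",x,p)-[280,145]+.5)*6 for x in box((448,-271),18)]).astype(int)
cv2.polylines(f,[q],True,(255,0,0),1)
for z,r in((25,31),(0,31)):
  t=np.linspace(0,6.28,60);q=np.array([(proj("wrist",[448+r*np.cos(a),-271+r*np.sin(a),z],p)-[280,145]+.5)*6 for a in t]).astype(int)
  cv2.polylines(f,[q],True,(0,255,0),1)
cv2.imwrite("pics/c2.png",f);print(p)
E
```

```text
{'intrinsics': [[309.70691628693146, 0.0, 325.0209027874124], [0.0, 309.70691628693146, 203.8192106692259], [0.0, 0.0, 1.0]], 'eye': [527.1945225859989, -242.5684186462396, 313.0768569471597], 'attitude': [-0.13218367822911783, 0.0949038241387167, -0.57599609842339, 0.8010925252270807]}
```

View pics/c2.png

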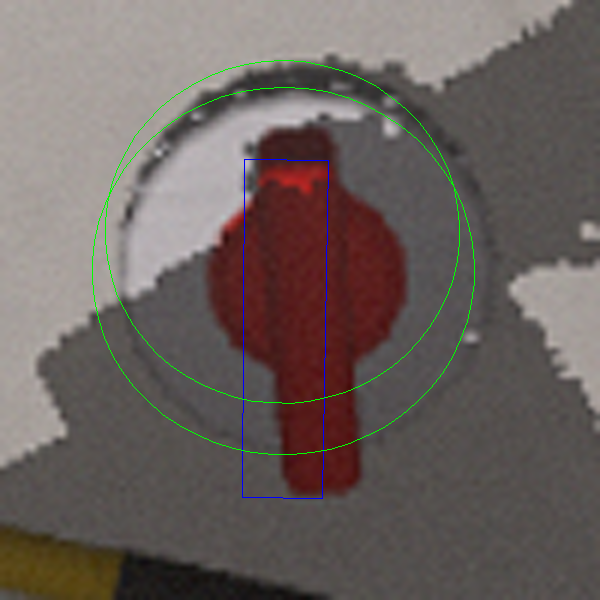

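```bash
python3 - <<'E'
from h import *
import json
p=json.load(open("w1.json"))
g=lambda x,y:on_z("wrist",280+x/6-.5,145+y/6-.5,55,p)[:2]
A,B=g(294,162),g(322,495);print(A,B,(A+B)/2,np.linalg.norm(A-B),np.degrees(np.arctan2(*(A-B)[::-1])))
# tool: target
s=read_state();c=(A+B)/2;d=np.r_[c,29]-s["eef_pos"]
print(R.from_quat(s["tcp_rot"]).inv().apply(d)/300, np.degrees(np.arctan2(*R.from_quat(s["tcp_rot"]).as_matrix()[[1,0],0])))
E
```

```text
[ 472.79688181 -264.03258783] [ 425.61599768 -284.52670872] [ 449.20643975 -274.27964828] 51.43972023939748 23.478844120002076
[-0.00232743  0.01826676  0.4740894 ] 18.558728551335616
```

Emit:
{"name": "play_rows", "arguments": {
  "squeeze": 40,
  "steps": [
    [[-0.002,0.018,0.1],-0.027,0.7],
    [[-0.002,0.018,0.25],-0.027,0.7],
    [[-0.002,0.018,0.4],-0.027,0.7],
    [[-0.002,0.018,0.474],-0.027,0.7],
    [[-0.002,0.018,0.474],-0.027,0.7],
    [[-0.002,0.018,0.474],-0.027,0],
    [[-0.002,0.018,0.474],-0.027,0],
    [[-0.002,0.018,0.474],-0.027,0],
    [[-0.002,0.018,0.474],-0.027,0],
    [[-0.002,0.018,0.474],-0.027,0],
    [[-0.002,0.018,0.474],-0.027,0],
    [[-0.002,0.018,0.474],-0.027,0]
  ]
}}

```text
t: 4.5
eef_pos: [450.0, -274.8, 30.6]
tcp_rot: [0.979, 0.202, 0.001, 0.001]
ft_force: [-1.2, 0.5, 8.1]
finger_gap: 11.0
finger_force: 40.8
```

Emit:
{"name": "play_rows", "arguments": {
  "steps": [
    [[0,0,0],0,0],
    [[0,0,-0.1],0,0],
    [[0,0,-0.25],0,0],
    [[0,0,-0.4],0,0],
    [[0,0,-0.5],0,0],
    [[0,0,-0.5],0,0],
    [[0,0,-0.5],0,0]
  ]
}}

```text
t: 5.2
eef_pos: [449.4, -274.2, 179.6]
tcp_rot: [0.979, 0.202, 0.0, 0.001]
ft_force: [-1.2, -0.8, -3.8]
finger_gap: 11.5
finger_force: 39.8
```

```bash
python3 - <<'E'
from h import *
s=read_state();print({k:np.round(v,3).tolist() for k,v in s.items()})
cv2.imwrite("pics/sd.png",cv2.cvtColor(camera("wrist"),cv2.COLOR_RGB2BGR)); 
R_=R.from_quat(s["tcp_rot"])
for t in ([529.5,139,179],):print(R_.inv().apply(np.array(t)-s["eef_pos"])/300)
E
```

```text
{'t': 5.2, 'joint_pos': [-0.694, 0.072, 1.629, -0.0, 1.439, 0.47], 'joint_velocities': [-0.002, 0.026, 0.031, 0.0, -0.008, 0.001], 'joint_efforts': [0.094, -67.737, -60.685, -0.003, 0.243, -0.003], 'eef_pos': [449.364, -274.199, 179.585], 'tcp_rot': [0.979, 0.202, 0.0, 0.001], 'ft_force': [-1.236, -0.823, -3.751], 'wrist_torque': [0.026, -0.014, 0.012], 'finger_force': 39.754, 'finger_gap': 11.526}
[ 7.89916060e-01 -1.15949544e+00  9.51569136e-04]
```

View pics/sd.png

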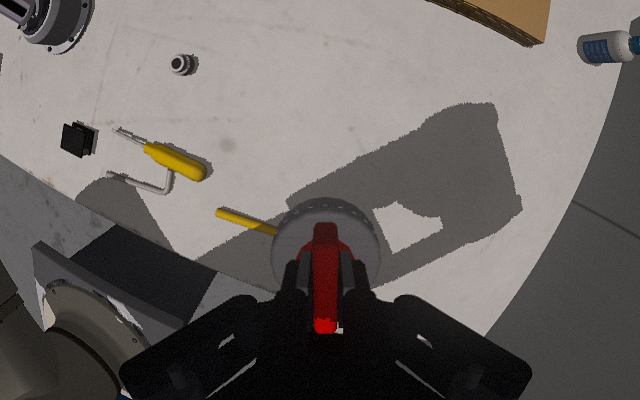

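Emit:
{"name": "play_rows", "arguments": {
  "steps": [
    [[0.08,-0.15,0],0,0],
    [[0.16,-0.3,0],0,0],
    [[0.21,-0.45,0],0,0],
    [[0.21,-0.58,0],0,0],
    [[0.21,-0.58,0],0,0],
    [[0.21,-0.58,0],0,0]
  ]
}}

```text
t: 5.85
eef_pos: [438.0, -88.8, 178.2]
tcp_rot: [0.979, 0.203, -0.001, -0.0]
ft_force: [0.9, 0.3, -2.7]
finger_gap: 11.7
finger_force: 40.3
```

Emit:
{"name": "play_rows", "arguments": {
  "steps": [
    [[0.08,-0.15,0],0,0],
    [[0.16,-0.3,0],0,0],
    [[0.21,-0.45,0],0,0],
    [[0.21,-0.54,0],0,0],
    [[0.21,-0.58,0],0,0],
    [[0.21,-0.58,0],0,0],
    [[0.21,-0.58,0],0,0],
    [[0.21,-0.58,0],0,0]
  ]
}}

```text
t: 6.65
eef_pos: [428.0, 94.0, 178.9]
tcp_rot: [0.98, 0.201, -0.0, 0.0]
ft_force: [0.7, 0.3, -2.5]
finger_gap: 11.3
finger_force: 40.6
```

```bash
python3 - <<'E'
from h import *
import json
s=read_state();p=camera_params("wrist");im=camera("wrist");cv2.imwrite("pics/w2.png",im[:,:,::-1])
s={k:np.array(v).tolist() for k,v in s.items()};p={k:np.array(v).tolist() for k,v in p.items()}
json.dump([s,p],open("w2.json","w"));print(s["eef_pos"],s["tcp_rot"],s["ft_force"])
q=proj("wrist",[529.5,139,86],p);print(q)
T=R.from_quat(s["tcp_rot"]);ti=np.linspace(0,6.28,90)
def circ(img,c,r,col,o,k):
    pts=np.array([(proj("wrist",c(a,r),p)-o+.5)*k for a in ti]).astype(int);cv2.polylines(img,[pts],True,col,1)
x,y=int(q[0])-50,max(0,int(q[1])-50)
f=cv2.resize(im[y:y+100,x:x+100,::-1],None,fx=4,fy=4,interpolation=cv2.INTER_CUBIC)
pot=lambda z:(lambda a,r:np.array([529.5+r*np.cos(a),139+r*np.sin(a),z]))
circ(f,pot(86),12,(0,255,0),[x,y],4);circ(f,pot(81),20,(255,0,0),[x,y],4);circ(f,pot(0),53,(0,0,255),[x,y],4)
h=cv2.resize(im[185:345,250:410,::-1],None,fx=2.5,fy=2.5,interpolation=cv2.INTER_CUBIC)
for zz in(-5.6,-30.6): circ(h,lambda a,r:np.array(s["eef_pos"])+T.apply([r*np.cos(a),r*np.sin(a),-zz]),31,(0,255,0),[250,185],2.5)
w=np.array([(proj("wrist",np.array(s["eef_pos"])+T.apply([a,b,-24.4]),p)-[250,185]+.5)*2.5 for a,b in((26,6),(26,-6),(-26,-6),(-26,6))]).astype(int);cv2.polylines(h,[w],True,(255,0,0),1)
print(x,y);cv2.imwrite("pics/c3.png",np.hstack([f,h]))
E
```

```text
[428.0429513299093, 94.03233710304403, 178.896712872121] [0.9795978892117273, 0.20096744890984394, -0.0001855013077943502, 0.00015974937354977606] [0.6995514282060239, 0.3491855585794207, -2.486099916472698]
[322.61722818  66.14885814]
272 16
```

View pics/c3.png

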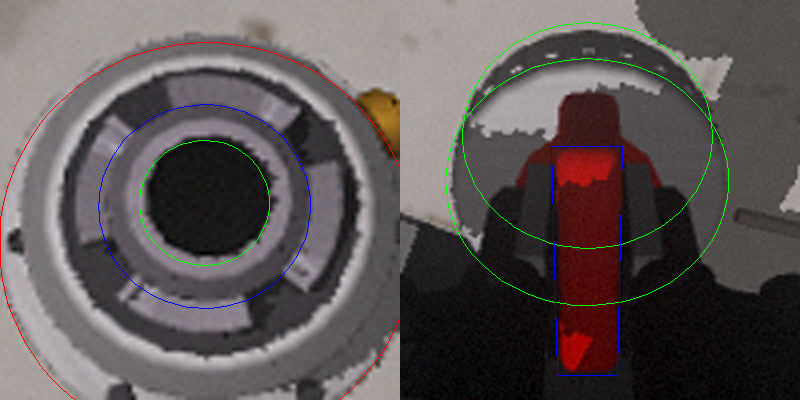

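```bash
python3 - <<'E'
from h import *
import json
s,p=json.load(open("w2.json"))
c=on_z("wrist",272+207.5/4-.5,16+197/4-.5,86,p);print(c)
r=read_state();d=np.r_[c[:2],120]-r["eef_pos"];print(r["eef_pos"],R.from_quat(r["tcp_rot"]).inv().apply(d)/300,r["joint_pos"])
E
```

```text
[530.70807933 138.90864208  86.        ]
[427.9845048   94.1084083  178.94714364] [ 0.37362241 -0.00251867  0.19635441] [ 4.05082457e-02 -1.15063722e-01  1.81367888e+00 -3.15598523e-04
  1.44324659e+00  1.20672867e+00]
```

Emit:
{"name": "play_rows", "arguments": {
  "steps": [
    [[0.12,-0.0025,0],0,0],
    [[0.25,-0.0025,0],0,0],
    [[0.374,-0.0025,0],0,0],
    [[0.374,-0.0025,0],0,0],
    [[0.374,-0.0025,0.1],0,0],
    [[0.374,-0.0025,0.18],0,0],
    [[0.374,-0.0025,0.22],0,0],
    [[0.374,-0.0025,0.22],0,0],
    [[0.374,-0.0025,0.22],0,0]
  ]
}}

```text
t: 7.6
eef_pos: [530.7, 139.9, 114.1]
tcp_rot: [0.979, 0.202, 0.0, 0.0]
ft_force: [-0.4, -0.4, -2.0]
finger_gap: 11.2
finger_force: 40.5
```

Emit:
{"name": "play_rows", "arguments": {
  "steps": [
    [[0,0,0],0,0],
    [[0,0,0.005],0,0],
    [[0,0,0.01],0,0],
    [[0,0,0.015],0,0],
    [[0,0,0.015],0,0]
  ]
}}

```text
t: 8.1
eef_pos: [530.2, 140.3, 108.4]
tcp_rot: [0.979, 0.202, -0.0, 0.0]
ft_force: [-0.3, -0.1, -2.6]
finger_gap: 11.1
finger_force: 40.5
```

Emit:
{"name": "play_rows", "arguments": {
  "steps": [
    [[0,0,0.003],0,0],
    [[0,0,0.006],0,0],
    [[0,0,0.009],0,0],
    [[0,0,0.009],0,0]
  ]
}}

```text
t: 8.5
eef_pos: [530.3, 140.3, 105.8]
tcp_rot: [0.979, 0.202, -0.0, 0.0]
ft_force: [1.2, 0.3, -1.9]
finger_gap: 11.2
finger_force: 40.7
```

Emit:
{"name": "play_rows", "arguments": {
  "steps": [
    [[0,0,0.003],0,0],
    [[0,0,0.006],0,0],
    [[0,0,0.006],0,0]
  ]
}}

```text
t: 8.8
eef_pos: [530.5, 140.3, 104.0]
tcp_rot: [0.979, 0.202, 0.0, 0.0]
ft_force: [2.8, -0.5, -3.1]
finger_gap: 11.2
finger_force: 40.6
```

Emit:
{"name": "play_rows", "arguments": {
  "steps": [
    [[0,0,0.003],0,0],
    [[0,0,0.006],0,0],
    [[0,0,0.006],0,0]
  ]
}}

```text
t: 9.1
eef_pos: [530.7, 140.3, 103.0]
tcp_rot: [0.979, 0.202, 0.001, 0.0]
ft_force: [0.4, -2.0, 6.9]
finger_gap: 11.1
finger_force: 42.0
```

```bash
python3 - <<'E'
from h import *
for i in range(3):
    s=read_state();print(s["eef_pos"].round(2) if hasattr(s["eef_pos"],'round') else s["eef_pos"],np.round(s["ft_force"],2),np.round(s["wrist_torque"],3))
E
```

```text
[530.72 140.28 103.04] [ 0.42 -1.97  6.95] [-0.107 -0.21  -0.065]
[530.72 140.28 103.04] [ 0.42 -1.97  6.95] [-0.107 -0.21  -0.065]
[530.72 140.28 103.04] [ 0.42 -1.97  6.95] [-0.107 -0.21  -0.065]
```

Emit:
{"name": "play_rows", "arguments": {
  "steps": [
    [[0,0,-0.003],-0.02,0],
    [[0,0,-0.003],-0.04,0],
    [[0,0,-0.003],-0.056,0],
    [[0,0,-0.003],-0.056,0]
  ]
}}

```text
t: 9.5
eef_pos: [530.9, 140.4, 104.0]
tcp_rot: [0.958, 0.288, 0.001, 0.0]
ft_force: [2.0, -0.2, 7.5]
finger_gap: 10.8
finger_force: 41.9
```

```bash
cat > st.py <<'E'
from h import *
s=read_state();m=R.from_quat(s["tcp_rot"]).as_matrix()
print(np.round(s["t"],2),np.round(s["eef_pos"],2),np.round(s["ft_force"],2),np.round(s["wrist_torque"],3),"xang",np.degrees(np.arctan2(m[1,0],m[0,0])).round(2),np.round(s["finger_force"],1),np.round(s["joint_pos"][5],2))
E
python3 st.py
```

```text
9.5 [530.9  140.39 104.05] [ 2.02 -0.23  7.46] [ 0.118 -0.33   0.019] xang 33.47 41.9 1.1
```

Emit:
{"name": "play_rows", "arguments": {
  "steps": [
    [[0,0,-0.002],-0.014,0],
    [[0,0,-0.002],-0.028,0],
    [[0,0,-0.002],-0.028,0]
  ]
}}

```text
t: 9.8
eef_pos: [530.4, 140.4, 104.4]
tcp_rot: [0.944, 0.33, 0.0, -0.0]
ft_force: [-1.3, -0.0, 7.8]
finger_gap: 11.1
finger_force: 42.0
```

```bash
python3 st.py
```

```text
9.8 [530.45 140.39 104.38] [-1.27 -0.    7.82] [0.157 0.182 0.104] xang 38.49 42.0 1.02
```

Emit:
{"name": "play_rows", "arguments": {
  "steps": [
    [[0,0,-0.003],-0.014,0],
    [[0,0,-0.003],-0.028,0],
    [[0,0,-0.003],-0.028,0]
  ]
}}

```text
t: 10.1
eef_pos: [530.2, 140.4, 104.7]
tcp_rot: [0.929, 0.37, -0.0, -0.0]
ft_force: [-0.5, 0.5, 0.2]
finger_gap: 11.0
finger_force: 41.1
```

```bash
python3 st.py
```

```text
10.1 [530.18 140.37 104.73] [-0.48  0.48  0.17] [ 0.023 -0.062 -0.023] xang 43.48 41.1 0.93
```

Emit:
{"name": "play_rows", "arguments": {
  "steps": [
    [[0,0,0],-0.014,0],
    [[0,0,0],-0.028,0],
    [[0,0,0],-0.028,0]
  ]
}}

```text
t: 10.4
eef_pos: [530.1, 140.3, 104.5]
tcp_rot: [0.912, 0.41, -0.0, -0.0]
ft_force: [0.3, 0.2, -1.0]
finger_gap: 11.1
finger_force: 40.6
```

```bash
python3 st.py
```

```text
10.4 [530.11 140.32 104.49] [ 0.33  0.2  -1.05] [-0.004 -0.103  0.035] xang 48.45 40.6 0.84
```

Emit:
{"name": "play_rows", "arguments": {
  "steps": [
    [[0,0,0],-0.014,0],
    [[0,0,0.002],-0.022,0],
    [[0,0,0.004],-0.022,0],
    [[0,0,0.004],-0.022,0]
  ]
}}

```text
t: 10.8
eef_pos: [530.3, 140.3, 103.3]
tcp_rot: [0.897, 0.441, -0.0, -0.0]
ft_force: [1.7, -0.4, -3.5]
finger_gap: 11.2
finger_force: 40.6
```

```bash
python3 st.py
```

```text
10.8 [530.29 140.31 103.35] [ 1.68 -0.44 -3.55] [ 0.068 -0.219 -0.054] xang 52.35 40.6 0.78
```

Emit:
{"name": "play_rows", "arguments": {
  "steps": [
    [[0,0,0.004],0,0],
    [[0,0,0.008],0,0],
    [[0,0,0.012],0,0],
    [[0,0,0.016],0,0],
    [[0,0,0.016],0,0]
  ]
}}

```text
t: 11.3
eef_pos: [530.3, 140.3, 98.5]
tcp_rot: [0.897, 0.442, -0.0, 0.0]
ft_force: [2.3, -0.0, -2.9]
finger_gap: 11.4
finger_force: 40.6
```

```bash
python3 st.py
```

```text
11.3 [530.31 140.3   98.52] [ 2.29 -0.03 -2.89] [ 0.164 -0.446 -0.011] xang 52.43 40.6 0.77
```

Emit:
{"name": "play_rows", "arguments": {
  "steps": [
    [[0.001,0.0013,0.003],0,0],
    [[0.001,0.0013,0.006],0,0],
    [[0.001,0.0013,0.008],0,0],
    [[0.001,0.0013,0.008],0,0]
  ]
}}

```text
t: 11.7
eef_pos: [530.7, 140.2, 96.2]
tcp_rot: [0.897, 0.442, -0.0, -0.0]
ft_force: [-0.2, -0.3, -1.2]
finger_gap: 11.3
finger_force: 40.7
```

```bash
python3 st.py
```

```text
11.7 [530.69 140.24  96.2 ] [-0.16 -0.31 -1.15] [-0.033  0.12  -0.036] xang 52.44 40.7 0.77
```

Emit:
{"name": "play_rows", "arguments": {
  "steps": [
    [[0,0,0.004],0,0],
    [[0,0,0.005],0.02,0],
    [[0,0,0.005],0.045,0],
    [[0,0,0.005],0.056,0],
    [[0,0,0.005],0.056,0]
  ]
}}

```text
t: 12.2
eef_pos: [531.0, 140.3, 95.1]
tcp_rot: [0.933, 0.361, 0.0, 0.0]
ft_force: [1.1, -0.1, 1.8]
finger_gap: 11.2
finger_force: 41.1
```

```bash
python3 st.py
```

```text
12.2 [531.   140.3   95.07] [ 1.08 -0.12  1.84] [ 0.075 -0.035  0.039] xang 42.33 41.1 0.95
```

Emit:
{"name": "play_rows", "arguments": {
  "steps": [
    [[0,0,0.001],0.03,0],
    [[0,0,0.002],0.06,0],
    [[0,0,0.003],0.083,0],
    [[0,0,0.003],0.083,0]
  ]
}}

```text
t: 12.6
eef_pos: [531.0, 140.3, 94.2]
tcp_rot: [0.972, 0.237, 0.0, 0.0]
ft_force: [0.4, 0.3, 3.5]
finger_gap: 11.4
finger_force: 41.4
```

```bash
python3 st.py
```

```text
12.6 [531.05 140.31  94.22] [0.4  0.34 3.48] [ 0.016 -0.092 -0.056] xang 27.41 41.4 1.21
```

Emit:
{"name": "play_rows", "arguments": {
  "steps": [
    [[0,0,0.001],0.03,0],
    [[0,0,0.002],0.06,0],
    [[0,0,0.003],0.083,0],
    [[0,0,0.003],0.083,0]
  ]
}}

```text
t: 13.0
eef_pos: [531.2, 140.3, 93.5]
tcp_rot: [0.994, 0.109, 0.001, 0.0]
ft_force: [1.2, -0.5, 5.2]
finger_gap: 11.5
finger_force: 41.7
```

```bash
python3 st.py
```

```text
13.0 [531.2  140.31  93.48] [ 1.19 -0.48  5.24] [-0.09  -0.088 -0.021] xang 12.52 41.7 1.47
```

Emit:
{"name": "play_rows", "arguments": {
  "steps": [
    [[0,0,0.001],0.03,0],
    [[0,0,0.002],0.056,0],
    [[0,0,0.002],0.056,0]
  ]
}}

```text
t: 13.3
eef_pos: [531.2, 140.2, 92.9]
tcp_rot: [1.0, 0.021, 0.001, 0.0]
ft_force: [1.1, -1.0, 5.4]
finger_gap: 11.1
finger_force: 41.7
```

```bash
python3 st.py
```

```text
13.3 [531.24 140.22  92.87] [ 1.08 -1.    5.35] [-0.148 -0.171 -0.023] xang 2.42 41.7 1.65
```

Emit:
{"name": "play_rows", "arguments": {
  "steps": [
    [[0,0,0],0.014,0],
    [[0,0,0],0.028,0],
    [[0,0,0],0.028,0]
  ]
}}

```text
t: 13.6
eef_pos: [531.2, 140.2, 92.8]
tcp_rot: [1.0, -0.022, 0.001, 0.0]
ft_force: [1.9, -1.7, 4.8]
finger_gap: 11.4
finger_force: 41.7
```

```bash
python3 st.py
```

```text
13.6 [531.23 140.21  92.83] [ 1.91 -1.7   4.8 ] [-0.308 -0.294 -0.078] xang -2.52 41.7 1.73
```

Emit:
{"name": "play_rows", "arguments": {
  "steps": [
    [[0,0,0],0.011,0],
    [[0,0,0],0.017,0],
    [[0,0,0],0.017,0]
  ]
}}

```text
t: 13.9
eef_pos: [531.2, 140.2, 92.7]
tcp_rot: [0.999, -0.049, 0.001, 0.0]
ft_force: [3.1, -1.0, 5.2]
finger_gap: 11.2
finger_force: 41.7
```

```bash
python3 st.py
```

```text
13.9 [531.25 140.17  92.73] [ 3.06 -1.02  5.24] [-0.365 -0.636  0.046] xang -5.61 41.7 1.79
```

Emit:
{"name": "play_rows", "arguments": {
  "steps": [
    [[0,0,0],0.01,0],
    [[0,0,0],0.014,0],
    [[0,0,0],0.014,0]
  ]
}}

```text
t: 14.2
eef_pos: [531.3, 140.1, 92.8]
tcp_rot: [0.997, -0.071, 0.001, 0.0]
ft_force: [4.1, -1.7, 4.7]
finger_gap: 11.0
finger_force: 41.7
```

```bash
python3 st.py
```

```text
14.2 [531.34 140.13  92.75] [ 4.13 -1.72  4.73] [-0.429 -0.823  0.051] xang -8.12 41.7 1.83
```

Emit:
{"name": "play_rows", "arguments": {
  "steps": [
    [[0,0,0],0.01,0],
    [[0,0,0],0.014,0],
    [[0,0,0],0.014,0]
  ]
}}

```text
t: 14.5
eef_pos: [531.6, 140.0, 92.7]
tcp_rot: [0.996, -0.093, 0.001, 0.0]
ft_force: [7.1, -3.9, 3.4]
finger_gap: 11.0
finger_force: 41.5
```

```bash
python3 st.py
```

```text
14.5 [531.61 139.99  92.75] [ 7.06 -3.94  3.39] [-0.644 -1.341  0.361] xang -10.63 41.5 1.87
```

Emit:
{"name": "play_rows", "arguments": {
  "steps": [
    [[0.002,0.001,0],0,0],
    [[0.0036,0.0014,0],0,0],
    [[0.0036,0.0014,0],0,0]
  ]
}}

```text
t: 14.8
eef_pos: [532.1, 139.6, 92.7]
tcp_rot: [0.996, -0.092, 0.0, 0.0]
ft_force: [2.4, -1.0, 7.0]
finger_gap: 10.9
finger_force: 42.0
```

```bash
python3 st.py
```

```text
14.8 [532.07 139.64  92.7 ] [ 2.43 -1.03  7.  ] [-0.269 -0.408  0.209] xang -10.61 42.0 1.87
```

Emit:
{"name": "play_rows", "arguments": {
  "steps": [
    [[0,0,0],0.006,0],
    [[0,0,0],0.01,0],
    [[0,0,0],0.01,0]
  ]
}}

```text
t: 15.1
eef_pos: [532.3, 139.2, 92.7]
tcp_rot: [0.994, -0.108, 0.001, 0.0]
ft_force: [5.0, -4.6, 5.0]
finger_gap: 11.3
finger_force: 41.9
```

```bash
python3 st.py
```

```text
15.1 [532.27 139.24  92.72] [ 5.01 -4.63  4.99] [-0.913 -0.815  0.372] xang -12.43 41.9 1.9
```

Emit:
{"name": "play_rows", "arguments": {
  "steps": [
    [[0.0023,0.0015,0],0,0],
    [[0.0023,0.0015,0],0,0],
    [[0.0023,0.0015,0],0.005,0],
    [[0.0023,0.0015,0],0.008,0],
    [[0.0023,0.0015,0],0.008,0]
  ]
}}

```text
t: 15.6
eef_pos: [532.6, 138.8, 92.7]
tcp_rot: [0.993, -0.121, 0.0, 0.0]
ft_force: [1.3, -3.7, 7.4]
finger_gap: 11.3
finger_force: 44.4
```

```bash
python3 st.py
```

```text
15.6 [532.56 138.85  92.69] [ 1.29 -3.65  7.42] [-0.635 -0.313  0.748] xang -13.85 44.4 1.93
```

Emit:
{"name": "play_rows", "arguments": {
  "steps": [
    [[0,0,0],-0.005,0],
    [[0,0,-0.003],-0.005,0],
    [[0,0,-0.003],-0.005,0.3],
    [[0,0,-0.003],-0.005,0.6],
    [[0,0,-0.003],-0.005,0.6],
    [[0,0,-0.003],-0.005,0.6],
    [[0,0,-0.05],-0.005,0.6],
    [[0,0,-0.15],-0.005,0.6],
    [[0,0,-0.3],-0.005,0.6],
    [[-0.2,0,-0.3],-0.005,0.6],
    [[-0.3,0,-0.3],-0.005,0.6],
    [[-0.3,0,-0.3],-0.005,0.6]
  ]
}}

```text
t: 16.8
eef_pos: [441.9, 161.8, 184.1]
tcp_rot: [0.994, -0.113, 0.0, -0.0]
ft_force: [0.6, 0.5, -0.2]
finger_gap: 50.8
finger_force: 0.0
```

```bash
python3 st.py; python3 - <<'E'
from h import *
p=camera_params("wrist");im=camera("wrist")[:,:,::-1].copy()
sc=camera("side")[:,:,::-1]
q=proj("wrist",[531.5,140,62],p).astype(int);print(q)
x,y=max(0,q[0]-70),max(0,q[1]-60)
f=cv2.resize(im[y:y+120,x:x+140],(700,600),interpolation=cv2.INTER_CUBIC)
t=np.linspace(0,6.28,90);o=np.array([x,y])
for X,Y in((530.7,139),):
  for z,r,c in((62,31,(0,255,0)),(87,31,(255,255,0))):
    cv2.polylines(f,[np.array([(proj("wrist",[X+r*np.cos(a),Y+r*np.sin(a),z],p)-o+.5)*5 for a in t]).astype(int)],True,c,1)
  a0=np.radians(-13);u=np.array([np.cos(a0),np.sin(a0)]);v=np.array([-u[1],u[0]])
  cv2.polylines(f,[np.array([(proj("wrist",np.r_[np.array([X,Y])+i*26*u+j*6*v,117],p)-o+.5)*5 for i,j in((1,1),(1,-1),(-1,-1),(-1,1))]).astype(int)],True,(255,0,0),1)
cv2.imwrite("pics/end.png",f)
E
```

```text
16.8 [441.9  161.78 184.05] [ 0.64  0.45 -0.23] [ 0.017 -0.046 -0.022] xang -12.98 0.0 1.98
[326  92]
```

View pics/end.png

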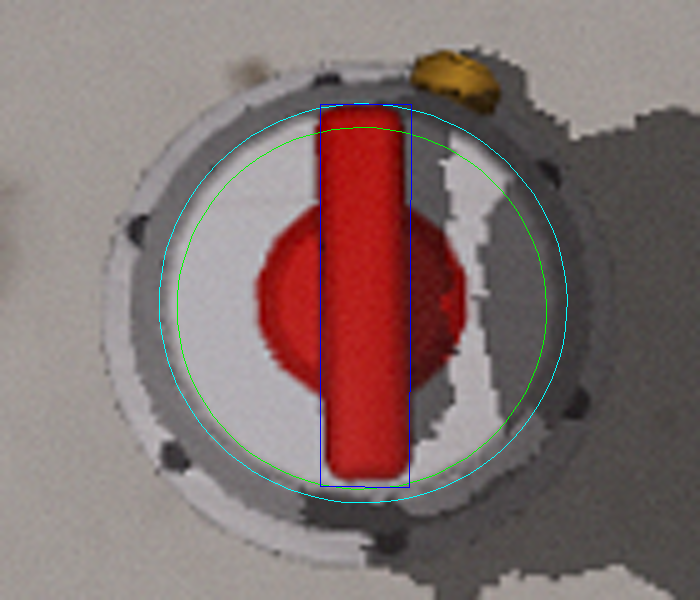

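```bash
python3 -c "
from workcell import *
print(finish_job())"
```

```text
the job is handed in; nothing more can be done
None
```

The cap is screwed on and released, and the job is handed in. It turned about 66° clockwise from the thread start until it met its stops, with the rim reading about 62 mm; no verdict came back. The wrist torque peaked at 0.75 N m for a moment at the end, slightly above the 0.7 N m at which the stops are forced.

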